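# Clamp the tube rack in its fixture

## Robot

A 6-joint arm with a two-finger parallel gripper is mounted at the origin on a cart in front of the work surface, level with it; the furniture and walls round the work are solid. World frame = base frame: x ahead of the robot, y to its left, z up, the work surface at z = 0. Lengths are in mm, angles in rad, forces in N, time in s.
With the tool pointing down it reaches from about 325 to 750 mm from the base axis. Payload 7.6 kg.
Tool frame: the origin (TCP) lies between the finger pads; the fingertips stand 8 mm ahead of it and the grasp point (between the pads) lies 11 mm behind it (tip_reach is the distance from the TCP to the fingertips, in mm); z points along the fingers, y is the line along which they close (so a half turn about z gives the same grasp; the last joint's range is limited). The gripper opens to 85 mm and grips with 20 to 120 N. Pads are 22 mm wide; open, the fingers measure 114 mm over their backs; the gripper's body (76 mm by 85 mm) begins 54 mm behind the grasp point. The pads swing forward as they close: fully open they stand 13 mm farther back than shut.
Start: joints at [1.163, 0.052, 1.401, -0, 1.689, -0.07], TCP at [173.975, 495.356, 239.323] pointing down, gripper open.
Joint ranges: [-2.9, 2.9], [-0.91, 2.17], [0.12, 2.37], [-1.06, 4.2], [0.26, 2.73], [-2.93, 2.93]. Speed limits (rad/s): [2.57, 2.57, 3.01, 3.14, 3.14, 3.14].

## Interface

Orientations are given as a unit quaternion [x, y, z, w].
In Python, from station import * gives the robot as it stands.
- The arm moves only by the tool send_rows, never from a script. Its argument "series" is a list of rows, each a list of 7 numbers: the shift along the tool's x, y, z in cm, then the turn, a rotation vector about the tool's x, y, z in rad, then the finger opening in cm, from 0 to 8.54. A call has 1 to 20 rows; each row is the pose to reach, as a shift and turn from the pose commanded when the call began, along the tool's axes at that moment; what a row does not reach only later rows make up. A row lasts 1/8 s, in which the tool goes at most 62.5 mm and 10.7 degrees, less where a joint would pass 70% of its speed; a pose out of reach is approached as far as the arm can. A call with a gripper value outside its range is refused whole. The fingers move at their own pace and stop on an object; the grip force is fixed at half the most. Time passes only in rows, so rows that repeat a pose let the fingers close. It gives the time, the measured TCP pose, the force and the opening at its end, in the units of the state.
- state(): the state, without advancing time (a new reading comes with each control period).
- get_image(name): name is "scene" or "top"; returns (picture, depth): 384x512x3 uint8, red, green, blue; 384x512 float32, mm along the optical axis (not along the pixel's ray), 0 where there is no reading.
- camera_model(name): a dict with "vertical_fov" (degrees; the focal length in pixels is half the picture's height over the tangent of half this angle, whatever the lens; pixels are square), "cx", "cy" (the principal point, pixels), "cam_to_world" (4x4, takes a point from camera to world coordinates). Camera axes: x right, y up, looking along -z (the intrinsics and any distortion apply to the point x, -y, -z); pixel columns grow to the right and rows downward; lengths in mm; the calibration is good to about 2 mm. A picture is of the moment at which its call begins. camera_model takes no time and is no camera call.
- sign_off(): hands the job in, once; it reports no verdict.
Trained networks look in the newest picture that a camera, given by its name, has taken for a name from the list of things; names that differ only in an ending like _2 or _b are one class to them, and where a whole thing is asked for, a point or a joint stands for the part that bears it (a point fixed in the world has none). Each returns a list of dicts, best first, with "score" (0 to 1); they miss things now and then, are a little off and sometimes report something else, mostly with a low value. They report only what shows in the picture. A call takes as long as a camera call. They do not tell look-alikes from the thing itself.
- look_for(camera, query): "point" ([x, y, z] in mm, in world coordinates, good to about 4 mm: the middle of the surface that is visible of it).
- silhouettes(camera, query): "pixels" (384x512 bool, what is visible of it).
- landmark_of(camera, query): "point" ([x, y, z] in mm, in world coordinates, good to about 4 mm: a listed point, or the origin of a listed thing).
The state is a dict: "t": time; "joint_pos": joint angles; "qvel": joint speeds; "effort": joint torques, N m; "tool_pos": TCP position; "tcp_rot": TCP orientation; "ft_force": force on the tool from outside, world axes, zero at the start; "wrist_torque": the same for the moment, N m; "width": opening from 0.0 (shut) to 1.0 (fully open).
Only numpy, scipy, OpenCV 4.12 (cv2) and the standard library are available. Lean on these libraries where they do the work, as an engineer would, in place of code of your own. Each camera call takes 0.05 s, during which the arm holds its last target. There are 200 camera calls.

## Task

Lay the blue tube rack flat between the guide blocks of the aluminium fixture, slide it gently home against the brass stop screw and press it lightly there for a moment, then push the red handle of the toggle clamp down past its dead point, so that the clamp stays locked and its pad holds the rack, still touching the screw. Keep the rack level, never push hard (stay under 25 N on screw and handle), and leave the petri dish and the two bottles where they stand.

Things in the scene. Friction and masses are not known exactly. Their poses are not given: they have to be found in the camera images.
- rack: Blue tube rack, a plain flat block 68 (its x) x 225 (its y) x 27 mm high, about 0.2 kg (varies); origin at the centre of its underside, z up. It stands on the worktop in front of the fixture at the start. Grasp it across the 68 mm. Either end may go to the stop.
- fixture: Aluminium fixture, fixed to the worktop. Frame: z = 0 at the worktop, +x along the plate from the clamp to the rack's seat. Plate x = -75 to 265 mm, y = -46 to 46 mm, top at z = 12 mm. Clamp bracket: x = -47 to 23 mm, 56 mm wide at its foot, up to z = 64 mm.
- seat (a point): Centre of the rack's seat: fixture x = 159 mm, y = 0, on the plate's top (z = 12 mm); axes as the fixture's. Four black guide blocks 10 mm high, 7 mm wide stand at fixture x = 61 to 105 and 232 to 262 mm, inner faces at y = +-37.5 mm: the rack goes between them, long side along x, 3.5 mm to spare each side. Between the blocks (x = 105 to 232 mm) the plate is free for fingers.
- handle_pivot (a point): Handle's pivot, its axis along the fixture's y: fixture x = -25, y = 0, z = 50 mm; axes as the fixture's. The bar's pivot is 37 mm further along +x, at the same height.
- stop: Dark steel stop post carrying a brass-headed adjustable screw (head 16 mm wide, centred 15 mm above the plate) that points to the rack; origin at fixture x = 32, y = 0, z = 12 mm. The screw is set anew each time and its reach is not measured: the flat face of its head lies somewhere from fixture x = 47 to 63 mm, so feel for it. It does not give. The rack's end must touch it.
- clamp_handle (a joint): Handle angle, rad: 0 = fully open (handle 1.30 above level), grows as it is pushed down toward fixture -x; it stands 1.30 minus this above level. Dead point 1.15, end stop 1.30 (locked). It starts at 0; friction holds it. From 0.9 the sprung pad meets the rack and pushes back, up to about 6 N at the grip near 1.0; let go before 1.15 it springs back, past it it snaps down by itself.
- handle_grip (a point): Point on the centre line of the red handle grip, 110 mm from the pivot. The grip is a round bar 18 mm thick, 64 to 137 mm from the pivot; it swings in the fixture's x-z plane on the -x side. Raised, its end is at z = 190 mm. Push it on its upper side, the one that faces the bar.
- clamp_pad: Black rubber pad, 20 mm wide, sprung (2 N/mm), under the end of the clamp's bar 75 mm from the bar's pivot; origin at the centre of its lower face. The bar is linked to the handle: raised 1.48 rad above level at handle angle 0 (it then reaches fixture x = 53, z = 135 mm), 0.62 at 0.6, 0.13 at 0.9, level at 1.15. Locked, the pad presses on the rack's top at fixture x = 87 mm with about 10 N.
- petri: Petri dish, 67 mm wide, 14 mm high, standing loose; origin at the centre of its underside. Bystander.
- bottle: Glass bottle with blue cap, 53 mm wide, 123 mm high, standing loose; origin at the centre of its underside. Bystander.
- dropper: White dropper bottle, 27 mm wide, 86 mm high, standing loose; origin at the centre of its underside. Bystander.
Mind the look-alikes: they are no part of the job. There is more than one size of the rack; the one meant has the size given above.

How it is judged (in metres and radians):
On the way, in this order (a step that is already met when the one before it is completed fails the run):
1. the rack lies flat between the guide blocks and is pressed against the stop screw with more than 0.5 N (y of rack in the frame of fixture between -0.005 and 0.005 m and z of rack in the frame of fixture between 0.0095 and 0.0145 m and angle between the y axis of rack and the x axis of fixture, either way round below 0.05 rad and angle between rack's own z axis and vertical below 0.04 rad and horizontal distance between rack and stop_screw_c0 below 0.117 m and contact force between rack and stop above 0.5 N), for 0.2 s.
2. the handle is past its dead point and the pad presses on the rack (value of joint clamp_handle above 1.22 rad and contact force between clamp_pad and rack above 4 N), for 0.2 s.
At the end, for the whole second after the job is handed in: The rack lies flat, at rest, between the guide blocks (5 mm of the centre line, 2.5 mm in height, 0.05 rad yaw, 0.04 rad tilt), its end within 2 mm of the screw face; the handle is locked (angle over 1.22 rad); the pad presses on the rack with over 4 N (all of step 2 and y of rack in the frame of fixture between -0.005 and 0.005 m and z of rack in the frame of fixture between 0.0095 and 0.0145 m and angle between the y axis of rack and the x axis of fixture, either way round below 0.05 rad and angle between rack's own z axis and vertical below 0.04 rad and horizontal distance between rack and stop_screw_c0 below 0.117 m and linear speed of rack below 0.01 m/s); the robot touches nothing.
It fails at once if the rack is pushed against the stop with more than 25 N (contact force between rack and stop above 25 N).
It fails at once if the robot pushes the handle or any other part of the fixture with more than 25 N (contact force between any of the arm, the fingers and fixture above 25 N).
It fails at once if the rack is tilted by more than 0.35 rad (angle between rack's own z axis and vertical above 0.35 rad).
It fails at once if the petri dish, the glass bottle or the dropper bottle is moved by more than 15 mm or tipped (distance of any of petri, bottle, dropper from where it was at the start of the episode above 0.015 m or angle between any of petri, bottle, dropper's own z axis and vertical above 0.3 rad).
It also fails if it takes over 70 s, if anything falls off the work surface, if the arm or the gripper's body presses on something with over 40 N, if the wrist force passes 120 N, or if a joint passes its speed limit or range.

## Working session

There is one attempt and no reset: what is moved stays moved. The work goes in short steps, Python scripts to look and compute and a tool call to move; the robot and the scene stay as the last step left them, time stands still between calls to the robot, and variables do not carry over. Pictures are saved under pics/ and viewed, on a budget of 10 in all, crops included, one or two more only if the job needs it, and the job is handed in when it is done.

Besides the shell and the picture viewer there is one more tool, called after "Call:" by a JSON object that holds its "op" and its "data", one argument or row to a line. send_rows: Moves the arm, as the interface text tells. Its arguments: {"type":"object","properties":{"series":{"type":"array","items":{"type":"array","items":{"type":"number"}}}},"required":["series"]}

```bash
mkdir -p pics; ls; python3 - <<'E'
from station import *
import cv2,numpy as np
ims=[]
for c in("scene","top"):
    p,d=get_image(c); np.savez(f"{c}0.npz",p=p,d=d); cv2.imwrite(f"pics/{c}0.png",p[:,:,::-1])
    m=camera_model(c); print(c,m)
    for q in("rack","fixture","seat","handle_pivot","stop","handle_grip","clamp_pad","petri","bottle","dropper"):
        for f in (landmark_of,):
            print(q,[(np.round(r["point"]).tolist(),round(r["score"],2)) for r in f(c,q)])
print(state())
E
```

```text
pics
scene {'vertical_fov': 46.56602994158949, 'cx': 249.5491614908976, 'cy': 187.5194948907424, 'cam_to_world': array([[ 8.58043888e-01,  2.64439117e-01, -4.40264284e-01,
        -6.28909754e+01],
       [-5.13370413e-01,  4.17352106e-01, -7.49845343e-01,
        -1.16398711e+03],
       [-1.45432143e-02,  8.69418871e-01,  4.93861643e-01,
         7.88368636e+02],
       [ 0.00000000e+00,  0.00000000e+00,  0.00000000e+00,
         1.00000000e+00]])}
rack [([427.0, -141.0, 1.0], 0.78), ([448.0, -581.0, 2.0], 0.58)]
fixture [([602.0, -4.0, -4.0], 0.93)]
seat []
handle_pivot [([600.0, 19.0, 53.0], 0.68), ([430.0, -142.0, 2.0], 0.42)]
stop [([598.0, -32.0, 11.0], 0.56)]
handle_grip [([607.0, 53.0, 159.0], 0.67), ([606.0, 24.0, 48.0], 0.52)]
clamp_pad [([593.0, -164.0, 14.0], 0.43), ([596.0, -42.0, 126.0], 0.42)]
petri [([601.0, -33.0, 11.0], 0.68), ([603.0, 23.0, 51.0], 0.59), ([450.0, 229.0, 5.0], 0.53)]
bottle [([426.0, -368.0, -3.0], 0.75)]
dropper [([484.0, 342.0, 0.0], 0.43), ([606.0, 49.0, 157.0], 0.17)]
top {'vertical_fov': 48.66205522179796, 'cx': 257.5580351200555, 'cy': 196.02
[... 789 characters left out ...]
[([489.0, 344.0, -2.0], 0.4)]
{'t': 1.1, 'joint_pos': array([ 1.16270861e+00,  5.22070214e-02,  1.40066064e+00, -1.40517511e-06,
        1.68858652e+00, -7.02850567e-02]), 'qvel': array([-0.00076126, -0.00140679, -0.00120858,  0.00093525,  0.00113295,
        0.00140709]), 'effort': array([-2.02435796e-03, -3.81568158e+01, -3.60297740e+01, -4.32912066e-04,
        4.95506411e-04, -1.45146039e-06]), 'tool_pos': array([173.97812377, 495.37236665, 239.33955   ]), 'tcp_rot': array([1.68099495e-01, 9.85770031e-01, 6.70991915e-05, 1.70806009e-05]), 'ft_force': array([-0.6142322 , -0.06349226, -0.53311823]), 'wrist_torque': array([ 0.01382366, -0.02749659, -0.01504211]), 'width': 0.995557039454295}
```

```bash
python3 - <<'E'
import cv2,numpy as np
a=cv2.imread("pics/scene0.png");b=cv2.imread("pics/top0.png")
cv2.imwrite("pics/scene0b.png",cv2.resize(a,(800,600)))
cv2.imwrite("pics/top0b.png",cv2.resize(b,(800,600)))
E
```

```text
(no output)
```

View pics/scene0b.png

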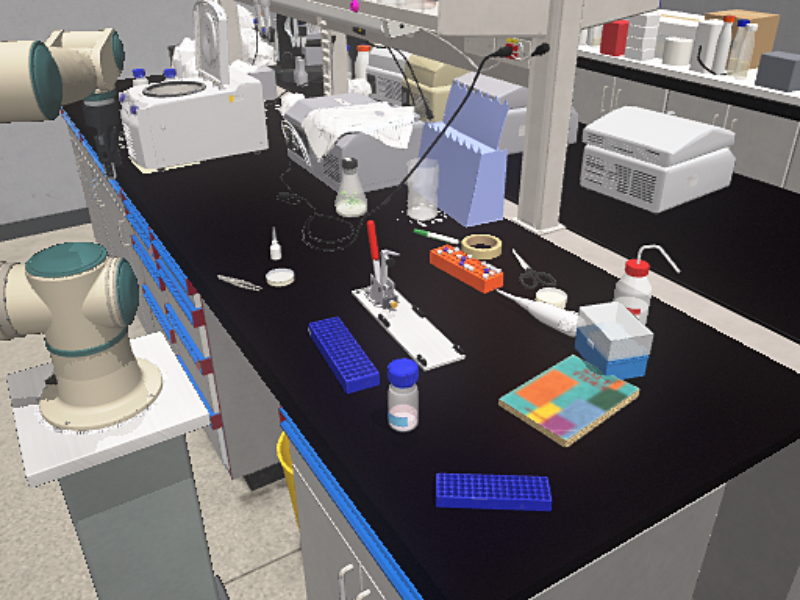

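View pics/top0b.png

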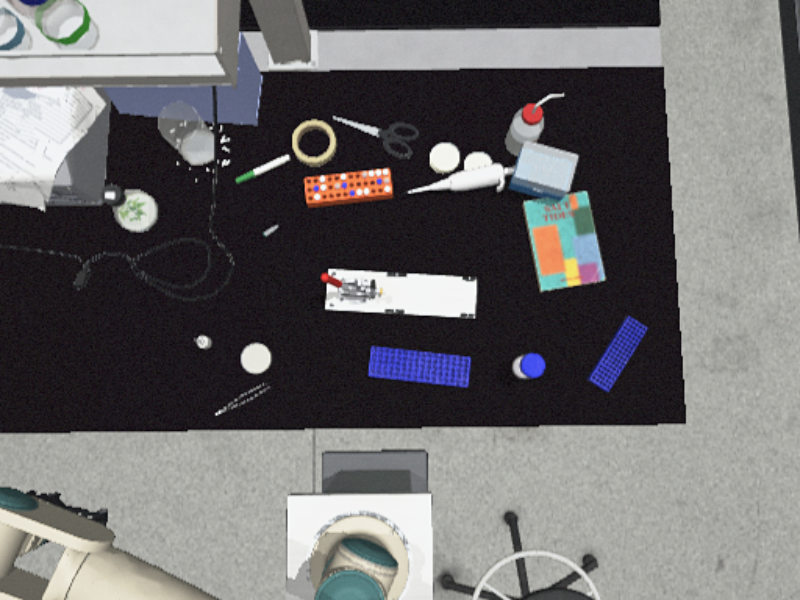

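The pictures show the fixture (top image, 800 px scale) at about (400,293), with its clamp at the left end and the red handle at (330,280). There are two blue racks, A at (419,366) in front of the fixture and B at (618,353), which looks narrower. The bottle is at (529,365), the petri dish at (256,359) and the dropper at (203,342). Next I measure both racks and the plate.

```bash
cat > h.py <<'E'
from station import *
import cv2,numpy as np
def cloud(c,d):
    m=camera_model(c); f=d.shape[0]/2/np.tan(np.radians(m["vertical_fov"]/2))
    v,u=np.mgrid[:d.shape[0],:d.shape[1]]
    P=np.stack([(u-m["cx"])/f*d,-(v-m["cy"])/f*d,-d,np.ones_like(d)],-1)
    return (P@m["cam_to_world"].T)[...,:3]
def rect(xy):
    (c,s,a)=cv2.minAreaRect(xy.astype(np.float32)); 
    if s[0]<s[1]: s=s[::-1]; a+=90
    return np.round(c,1),np.round(s,1),round((a+90)%180-90,2)
E
python3 - <<'E'
from h import *
for c in("top","scene"):
    z=np.load(c+"0.npz");p,d=z["p"],z["d"]; W=cloud(c,d)
    hsv=cv2.cvtColor(p,cv2.COLOR_RGB2HSV)
    blue=((abs(hsv[...,0].astype(int)-120)<12)&(hsv[...,1]>150)&(hsv[...,2]>80)&(W[...,2]>-5)&(W[...,2]<60)&(d>0)).astype(np.uint8)
    n,l,st,ce=cv2.connectedComponentsWithStats(blue)
    for i in range(1,n):
        if st[i,4]>150:
            k=l==i; k2=k&(W[...,2]>np.percentile(W[k][:,2],90)-6)
            print(c,"blue",ce[i],st[i,4],np.percentile(W[k][:,2],[5,50,95]).round(1),rect(W[k2][:,:2]))
    wh=((hsv[...,1]<40)&(hsv[...,2]>150)&(abs(W[...,2]-12)<8)&(abs(W[...,0]-600)<90)&(abs(W[...,1]+90)<220)).astype(np.uint8)
    n,l,st,ce=cv2.connectedComponentsWithStats(wh)
    i=1+np.argmax(st[1:,4]);k=l==i
    print(c,"plate",st[i,4],np.percentile(W[k][:,2],[5,50,95]).round(1),rect(W[k][:,:2]))
    print("table z",np.median(W[(abs(W[...,0]-520)<20)&(abs(W[...,1])<150)][:,2]))
p=cv2.imread("pics/top0.png")
cv2.imwrite("pics/crop1.png",cv2.resize(p[160:260,195:420],(800,356),interpolation=cv2.INTER_CUBIC))
E
```

```text
top blue [394.91868759 226.20114123] 701 [ 4.  18.7 26.5] (array([ 450.1, -578.7]), array([169.7,  51.6]), -33.98)
top blue [267.86666667 234.17460317] 1260 [ 3.1 15.5 32.3] (array([ 426.2, -135.9]), array([222.6,  65.5]), 82.99)
top plate 1962 [ 8.1 13.4 18.4] (array([594.6, -97.8]), array([339.8,  95.5]), 86.31)
table z 1.328564692020791
scene blue [219.96118143 226.95696203] 1185 [ 5.2 24.8 29. ] (array([ 426.7, -137.6]), array([227.9,  67.1]), 83.25)
scene blue [315.29844237 314.45109034] 1605 [ 3.5 17.8 22. ] (array([ 450.8, -582.2]), array([168.8,  56.3]), -34.09)
scene plate 1230 [ 9.  12.3 15.2] (array([ 593.1, -100.8]), array([344.4,  95.1]), 86.04)
table z 0.6091417405918946
```

View pics/crop1.png

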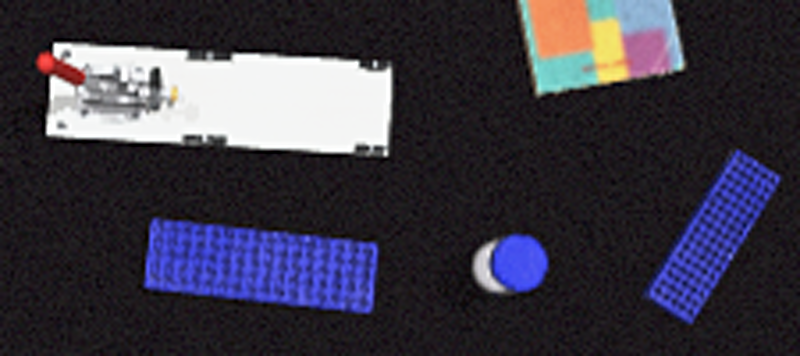

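In the crop, A (260,265 in crop px) measures 225x67 mm and B (715,235) measures 169x54 mm. A has the given size, so A is the rack and B is the look-alike. Next I refine the midlines of the plate and rack, then work out the approach.

```bash
cat >> h.py <<'E'
from scipy.spatial.transform import Rotation as R
def ray(c,uv,z):
    m=camera_model(c); f=192/np.tan(np.radians(m["vertical_fov"]/2)); uv=np.atleast_2d(uv).astype(float)
    D=np.c_[(uv[:,0]-m["cx"])/f,-(uv[:,1]-m["cy"])/f,-np.ones(len(uv))]@m["cam_to_world"][:3,:3].T
    o=m["cam_to_world"][:3,3]; return (o+D*((z-o[2])/D[:,2])[:,None])[:,:2]
def midline(mask,z,u0,u1,c="top"):
    pts=[]
    for u in range(u0,u1):
        v=np.flatnonzero(mask[:,u])
        if len(v)>5: pts.append((u,(v[0]+v[-1])/2))
    w=ray(c,np.array(pts),z); vx,vy,x0,y0=cv2.fitLine(w.astype(np.float32),cv2.DIST_HUBER,0,.01,.01).ravel()
    return np.array([x0,y0]),np.degrees(np.arctan2(vy,vx))
def rel(pos,yaw,s=None):
    "tool-down target: pos mm, yaw deg of tool y axis in world -> shift cm, rotvec, in present tool axes"
    s=s or state(); q=R.from_quat(s["tcp_rot"]); a=np.radians(yaw)
    y=np.array([np.cos(a),np.sin(a),0]); zz=np.array([0,0,-1.]); T=R.from_matrix(np.c_[np.cross(y,zz),y,zz])
    return q.inv().apply(np.array(pos)-s["tool_pos"])/10,(q.inv()*T).as_rotvec()
E
python3 - <<'E'
from h import *
z=np.load("top0.npz");p,d=z["p"],z["d"];W=cloud("top",d);hsv=cv2.cvtColor(p,cv2.COLOR_RGB2HSV)
pl=(hsv[...,1]<60)&(hsv[...,2]>120)&(abs(W[...,2]-12)<15)&(abs(W[...,0]-600)<80)&(W[...,1]<200)&(W[...,1]>-300)
bl=(abs(hsv[...,0].astype(int)-120)<14)&(hsv[...,1]>120)&(hsv[...,2]>60)&(abs(W[...,0]-426)<80)&(abs(W[...,1]+137)<150)
for n,m,zz in(("plate",pl,12),("rack",bl,27)):
    us=np.flatnonzero(m.sum(0)>5); print(n,us[0],us[-1],[ (u,np.flatnonzero(m[:,u])[[0,-1]].tolist()) for u in us[::12]])
    a,b=(us[0]+2,us[-1]-1) if n=="rack" else (262,294)
    print(n,midline(m,zz,a,b))
    mid=[np.flatnonzero(m[:,u])[[0,-1]].mean() for u in us]
    print("ends",ray("top",[[us[0]-.5,mid[0]],[us[-1]+.5,mid[-1]]],zz).round(1))
t=[427,-137,200]; print(rel(t,-6.9))
print(rel([330,250,240],40))
E
```

```text
plate 208 304 [(np.int64(208), [192, 197]), (np.int64(220), [173, 198]), (np.int64(232), [173, 199]), (np.int64(244), [174, 199]), (np.int64(256), [177, 198]), (np.int64(268), [175, 201]), (np.int64(280), [176, 201]), (np.int64(292), [178, 202]), (np.int64(304), [179, 196])]
plate (array([ 588.7938 , -171.45396], dtype=float32), np.float32(85.83462))
ends [[ 570.6   74.9]
 [ 591.4 -268.4]]
rack 236 300 [(np.int64(236), [230, 240]), (np.int64(248), [222, 242]), (np.int64(260), [224, 243]), (np.int64(272), [225, 244]), (np.int64(284), [226, 246]), (np.int64(296), [228, 247])]
rack (array([ 426.99005, -139.97379], dtype=float32), np.float32(82.964226))
ends [[ 426.4  -23.9]
 [ 421.9 -248.5]]
(array([-44.82995572, -51.27841256,   3.92737536]), array([ 1.23811291e-04, -8.40418308e-05,  1.35342122e+00]))
(array([-22.85243821, -17.97971107,  -0.06827273]), array([ 1.37697668e-04, -2.60636912e-05,  5.34861801e-01]))
```

Call:
{"op": "send_rows", "data": {
  "series": [
    [-4.5,-3.6,0.2,0,0,0.11,8.5],
    [-9,-7.3,0.5,0,0,0.22,8.5],
    [-13.5,-11,1,0,0,0.33,8.5],
    [-18,-14.9,1.3,0,0,0.45,8.5],
    [-22,-18.8,1.6,0,0,0.56,8.5],
    [-25.5,-23,2,0,0,0.68,8.5],
    [-29,-27.5,2.3,0,0,0.79,8.5],
    [-32.5,-32,2.6,0,0,0.9,8.5],
    [-36,-36.7,3,0,0,1.02,8.5],
    [-39,-41.5,3.3,0,0,1.13,8.5],
    [-42,-46.4,3.6,0,0,1.24,8.5],
    [-44.8,-51.3,4,0,0,1.355,8.5],
    [-44.8,-51.3,6,0,0,1.355,8.5],
    [-44.8,-51.3,8,0,0,1.355,8.5]
  ]
}}

```text
t: 2.85
tool_pos: [426.6, -138.0, 158.7]
tcp_rot: [0.75, 0.662, 0.0, 0.0]
ft_force: [0.3, -0.0, 0.1]
width: 0.997
```

```bash
python3 - <<'E'
from h import *
s=state();print(s["tool_pos"],s["joint_pos"].round(2));print(rel([427,-137,20],-7.0))
E
```

```text
[ 426.62267053 -137.97971179  158.74949073] [-0.4  -0.13  1.74  0.    1.53 -0.27]
(array([ 0.09999069,  0.02247797, 13.87496777]), array([ 0.00020641, -0.00013616, -0.00168504]))
```

Call:
{"op": "send_rows", "data": {
  "series": [
    [0.1,0,4,0,0,0,8.5],
    [0.1,0,8,0,0,0,8.5],
    [0.1,0,12,0,0,0,8.5],
    [0.1,0,13.9,0,0,0,8.5],
    [0.1,0,14.4,0,0,0,8.5],
    [0.1,0,14.6,0,0,0,8.5],
    [0.1,0,14.8,0,0,0,8.5]
  ]
}}

```text
t: 3.72
tool_pos: [427.5, -136.4, 12.3]
tcp_rot: [0.749, 0.663, 0.001, 0.001]
ft_force: [0.3, 0.9, -0.1]
width: 0.998
```

```bash
python3 - <<'E'
from h import *
p,d=get_image("scene"); cv2.imwrite("pics/g1.png",cv2.resize(p[130:290,130:330],(800,640)[:1]+(600,),interpolation=cv2.INTER_CUBIC))
s=state();print(s["tool_pos"],s["ft_force"])
E
```

```text
[ 427.28530234 -136.33790976   11.93201556] [-0.21756258  0.39482999 -1.44650527]
```

View pics/g1.png

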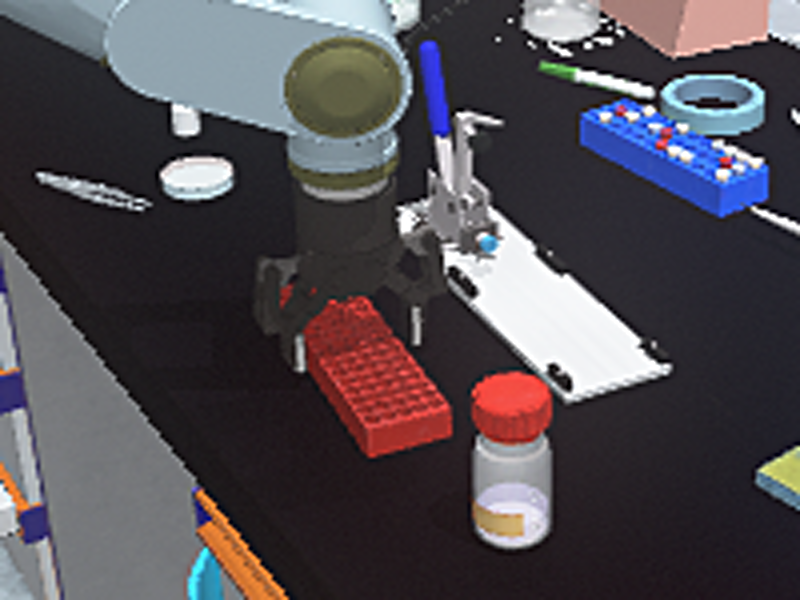

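The crop (with red and blue swapped) shows the fingers astride the rack, tips at about (298,365) and (416,340), a little above the table. I go lower in small steps.

Call:
{"op": "send_rows", "data": {
  "series": [
    [0,0,0.3,0,0,0,8.5],
    [0,0,0.5,0,0,0,8.5],
    [0,0,0.6,0,0,0,8.5],
    [0,0,0.6,0,0,0,8.5]
  ]
}}

```text
t: 4.28
tool_pos: [426.7, -136.1, 5.2]
tcp_rot: [0.749, 0.663, -0.0, -0.0]
ft_force: [0.2, 0.2, 0.2]
width: 0.996
```

```bash
python3 - <<'E'
from h import *
p,d=get_image("scene");W=cloud("scene",d);s=state();q=R.from_quat(s["tcp_rot"])
L=q.inv().apply(W.reshape(-1,3)-s["tool_pos"]).reshape(W.shape)
for sg in(-1,1):
    k=(sg*L[...,1]>36)&(sg*L[...,1]<62)&(abs(L[...,0])<14)&(L[...,2]>-60)&(d>0)&(W[...,2]>-4)
    v,u=np.nonzero(k); o=np.argsort(W[k][:,2])
    print(sg,[(u[i],v[i],W[k][i].round(0).tolist(),L[k][i].round(0).tolist(),p[v[i],u[i]].tolist()) for i in o[::max(1,len(o)//40)]][:40])
E
```

```text
-1 [(np.int64(201), np.int64(235), [368.0, -134.0, -3.0], [-5.0, -58.0, 8.0], [24, 20, 27]), (np.int64(204), np.int64(232), [382.0, -126.0, -2.0], [5.0, -45.0, 7.0], [19, 16, 23]), (np.int64(202), np.int64(236), [368.0, -142.0, -1.0], [-13.0, -58.0, 7.0], [27, 24, 31]), (np.int64(205), np.int64(234), [380.0, -139.0, -0.0], [-8.0, -46.0, 6.0], [26, 23, 30]), (np.int64(201), np.int64(236), [365.0, -142.0, -0.0], [-13.0, -61.0, 6.0], [27, 22, 30]), (np.int64(199), np.int64(233), [366.0, -125.0, 0.0], [4.0, -62.0, 5.0], [25, 22, 28]), (np.int64(206), np.int64(231), [389.0, -127.0, 0.0], [4.0, -39.0, 5.0], [16, 12, 19]), (np.int64(202), np.int64(233), [374.0, -130.0, 0.0], [-1.0, -53.0, 5.0], [21, 18, 26]), (np.int64(199), np.int64(231), [370.0, -116.0, 1.0], [13.0, -59.0, 5.0], [25, 21, 28]), (np.int64(200), np.int64(234), [366.0, -133.0, 1.0], [-4.0, -61.0, 4.0], [29, 24, 31]), (np.int64(205), np.int64(231), [386.0, -127.0, 1.0], [4.0, -42.0, 4.0], [55, 53, 56]), (np.int64(201), np.int64(231), [375.0, -121.0, 2.0], [9.0, -53.0, 3.0], [22, 20, 27]), (np.int64(203), np.int64(230), [382.0,
[... 5433 characters left out ...]
), [479.0, -150.0, 44.0], [-8.0, 54.0, -38.0], [47, 47, 52]), (np.int64(231), np.int64(214), [467.0, -146.0, 46.0], [-5.0, 41.0, -40.0], [40, 38, 41]), (np.int64(232), np.int64(214), [469.0, -150.0, 47.0], [-8.0, 44.0, -41.0], [38, 37, 41]), (np.int64(234), np.int64(214), [473.0, -155.0, 49.0], [-14.0, 48.0, -43.0], [101, 102, 106]), (np.int64(233), np.int64(214), [470.0, -154.0, 49.0], [-13.0, 45.0, -44.0], [155, 157, 158]), (np.int64(232), np.int64(213), [469.0, -150.0, 50.0], [-8.0, 44.0, -45.0], [42, 41, 45]), (np.int64(235), np.int64(213), [476.0, -156.0, 51.0], [-14.0, 51.0, -46.0], [52, 53, 57]), (np.int64(237), np.int64(211), [487.0, -150.0, 52.0], [-6.0, 61.0, -46.0], [47, 45, 49])]
```

Call:
{"op": "send_rows", "data": {
  "series": [
    [0,0,0.15,0,0,0,7.6],
    [0,0,0.15,0,0,0,6],
    [0,0,0.15,0,0,0,5.5],
    [0,0,0.15,0,0,0,5.5],
    [0,0,0.15,0,0,0,5.5],
    [0,0,0.15,0,0,0,5.5]
  ]
}}

```text
t: 5.08
tool_pos: [427.0, -136.2, 4.0]
tcp_rot: [0.749, 0.663, 0.0, 0.0]
ft_force: [0.3, 0.1, 4.4]
width: 0.785
```

```bash
python3 - <<'E'
from h import *
s=state();print(s["ft_force"])
for t in([427,-136,64],[440,-190,64],[587.5,-190,64]): print(rel(t,-4.1))
E
```

```text
[0.34611661 0.11985739 4.40589179]
(array([ 1.95924639e-02,  5.76791224e-04, -5.99764938e+00]), array([ 6.14237046e-04,  7.86401709e-05, -5.04131632e-02]))
(array([-5.18211883,  1.94793327, -5.99612152]), array([ 6.14237046e-04,  7.86401709e-05, -5.04131632e-02]))
(array([-3.38749404, 16.58834797, -5.98721692]), array([ 6.14237046e-04,  7.86401709e-05, -5.04131632e-02]))
```

Call:
{"op": "send_rows", "data": {
  "series": [
    [0,0,-1,0,0,0,5.5],
    [0,0,-3,0,0,0,5.5],
    [-1.5,0.5,-5,0,0,-0.01,5.5],
    [-3.5,1.2,-6,0,0,-0.03,5.5],
    [-5.2,2.2,-6,0,0,-0.05,5.5],
    [-5,4.5,-6,0,0,-0.05,5.5],
    [-4.7,7.5,-6,0,0,-0.05,5.5],
    [-4.3,10.5,-6,0,0,-0.05,5.5],
    [-3.9,13.5,-6,0,0,-0.05,5.5],
    [-3.5,15.8,-6,0,0,-0.05,5.5],
    [-3.4,16.6,-6,0,0,-0.05,5.5],
    [-3.4,16.6,-6,0,0,-0.05,5.5],
    [-3.4,16.6,-6,0,0,-0.05,5.5]
  ]
}}

```text
t: 6.7
tool_pos: [586.6, -190.1, 63.7]
tcp_rot: [0.732, 0.681, -0.0, -0.0]
ft_force: [0.8, 0.2, -1.9]
width: 0.784
```

```bash
python3 - <<'E'
from h import *
s=state();print(s["tool_pos"],s["ft_force"],s["wrist_torque"].round(2))
p,d=get_image("scene"); np.savez("s2.npz",p=p,d=d)
q,e=get_image("top"); np.savez("t2.npz",p=q,d=e)
a=cv2.resize(p[120:270,180:330],(400,400),interpolation=cv2.INTER_CUBIC); b=cv2.resize(q[150:250,190:330],(400,286),interpolation=cv2.INTER_CUBIC)
c=np.zeros((400,800,3),np.uint8);c[:,:400]=a;c[:286,400:]=b;cv2.imwrite("pics/g2.png",c[:,:,::-1])
W=cloud("scene",d);hsv=cv2.cvtColor(p,cv2.COLOR_RGB2HSV)
bl=(abs(hsv[...,0].astype(int)-120)<14)&(hsv[...,1]>120)&(hsv[...,2]>60)&(abs(W[...,0]-587)<80)&(abs(W[...,1]+190)<160)&(W[...,2]>30)
print(bl.sum(),np.percentile(W[bl][:,2],[2,50,90,98]),rect(W[bl&(W[...,2]>np.percentile(W[bl][:,2],90)-6)][:,:2]))
E
```

```text
[ 586.56973084 -190.13934617   63.6511575 ] [ 0.80781165  0.18729112 -1.88569504] [ 0.01 -0.   -0.01]
902 [62.45998897 83.82494526 87.51235966 89.17789478] (array([ 571.4, -192.6]), array([225.5,  99.4]), 87.31)
```

View pics/g2.png

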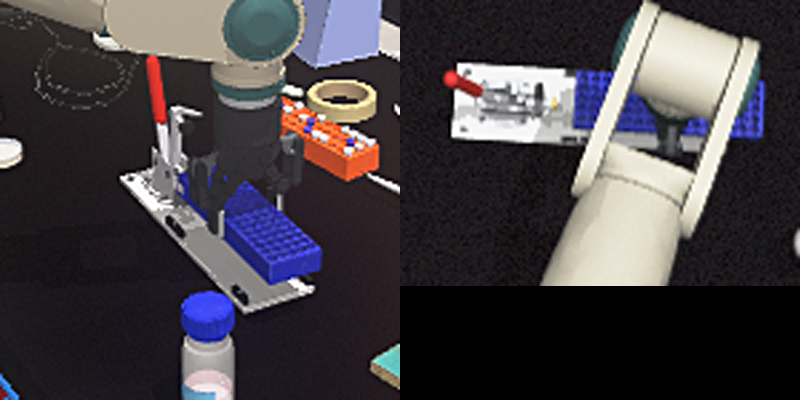

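The rack hangs level over the plate (scene crop at 270,235). The top crop shows its left end at (577,100) and right end at (765,110). I check its lateral alignment against the plate line.

```bash
python3 - <<'E'
from h import *
z=np.load("t2.npz");p=z["p"];hsv=cv2.cvtColor(p,cv2.COLOR_RGB2HSV)
bl=(abs(hsv[...,0].astype(int)-120)<14)&(hsv[...,1]>120)&(hsv[...,2]>50)
bl[:165]=0;bl[210:]=0
print([(u,np.flatnonzero(bl[:,u])[[0,-1]].tolist()) for u in range(248,322) if bl[:,u].sum()>3])
o=np.array([588.8,-171.5]);a=np.radians(85.9+180);e=np.array([np.cos(a),np.sin(a)]);n=np.array([-e[1],e[0]])
for u in list(range(252,260))+list(range(309,318)):
    v=np.flatnonzero(bl[:,u])
    if len(v)>12:
        w=ray("top",[[u,v[0]-.5],[u,v[-1]+.5]],87.5); print(u,((w-o)@e).round(),((w-o)@n).round(1),((w-o)@n).mean().round(1))
E
```

```text
[(251, [183, 194]), (252, [174, 194]), (253, [174, 194]), (254, [174, 194]), (255, [175, 194]), (256, [175, 194]), (257, [175, 194]), (258, [174, 191]), (259, [175, 189]), (260, [175, 186]), (261, [175, 183]), (262, [175, 181]), (263, [175, 178]), (267, [190, 195]), (268, [188, 195]), (269, [185, 195]), (270, [183, 195]), (271, [183, 195]), (272, [183, 195]), (273, [184, 195]), (274, [184, 195]), (275, [187, 195]), (276, [187, 195]), (277, [189, 195]), (278, [190, 195]), (279, [191, 195]), (290, [193, 196]), (291, [192, 196]), (292, [191, 196]), (293, [191, 196]), (294, [191, 196]), (295, [192, 196]), (296, [192, 196]), (306, [195, 198]), (307, [192, 198]), (308, [191, 198]), (309, [190, 198]), (310, [189, 198]), (311, [187, 198]), (312, [185, 198]), (313, [184, 198]), (314, [180, 199]), (315, [178, 198]), (316, [178, 197]), (317, [178, 195])]
252 [-90. -86.] [ 35.2 -36.1] -0.4
253 [-87. -83.] [ 35.4 -35.9] -0.2
254 [-84. -79.] [ 35.6 -35.7] -0.0
255 [-80. -76.] [ 32.4 -35.5] -1.5
256 [-77. -73.] [ 32.6 -35.3] -1.3
257 [-73. -69.] [ 32.8 -35.1] -1.1
258 [-70. -67.] [ 36.4 -24.7] 5.8
259 [-67. -64.] [ 33.2 -17.8] 7.7
312 [113. 115.] [  9.8 -37.6] -13.9
313 [116. 119.] [ 13.4 -37.4] -12.0
314 [119. 122.] [ 27.2 -40.6] -6.7
315 [122. 125.] [ 34.2 -37. ] -1.4
316 [126. 129.] [ 34.4 -33.5] 0.5
317 [129. 132.] [ 34.6 -26.5] 4.0
```

Call:
{"op": "send_rows", "data": {
  "series": [
    [0,0.1,1.2,0,0,0,5.5],
    [0,0.1,2.4,0,0,0,5.5],
    [0,0.1,3.3,0,0,0,5.5],
    [0,0.1,3.9,0,0,0,5.5],
    [0,0.1,4.2,0,0,0,5.5],
    [0,0.1,4.4,0,0,0,5.5],
    [0,0.1,4.5,0,0,0,5.5],
    [0,0.1,4.5,0,0,0,5.5]
  ]
}}

```text
t: 7.8
tool_pos: [588.5, -190.2, 19.0]
tcp_rot: [0.732, 0.681, 0.0, 0.0]
ft_force: [-0.4, 0.7, -2.1]
width: 0.784
```

Call:
{"op": "send_rows", "data": {
  "series": [
    [0,0,0.15,0,0,0,5.5],
    [0,0,0.25,0,0,0,5.5],
    [0,0,0.28,0,0,0,5.5],
    [0,0,0.28,0,0,0,5.5]
  ]
}}

```text
t: 8.3
tool_pos: [588.4, -190.1, 16.1]
tcp_rot: [0.732, 0.681, 0.0, 0.0]
ft_force: [-0.2, 0.1, -0.8]
width: 0.784
```

```bash
python3 - <<'E'
from h import *
o=np.array([588.8,-171.5]);a=np.radians(85.9+180);e=np.array([np.cos(a),np.sin(a)]);n=np.array([-e[1],e[0]])
for f,c in(("scene0","scene"),("top0","top"),("s2","scene")):
    z=np.load(f+".npz");p,d=z["p"],z["d"];W=cloud(c,d);F=np.stack([(W[...,:2]-o)@e+168,(W[...,:2]-o)@n,W[...,2]],-1)
    hsv=cv2.cvtColor(p,cv2.COLOR_RGB2HSV)
    k=(F[...,0]>25)&(F[...,0]<80)&(abs(F[...,1])<14)&(F[...,2]>14)&(F[...,2]<50)&(abs(hsv[...,0].astype(int)-20)<10)&(hsv[...,1]>80)
    v,u=np.nonzero(k)
    print(f,[(u[i],v[i],F[k][i].round().tolist()) for i in range(len(u))])
    for vv,uu in zip(v,u):
        if c=="top": w=ray("top",[[uu+.5,vv]],30);print(((w-o)@e+168).round(1))
E
```

```text
scene0 [(np.int64(251), np.int64(193), [49.0, -2.0, 33.0]), (np.int64(252), np.int64(193), [51.0, 0.0, 34.0]), (np.int64(253), np.int64(193), [54.0, 3.0, 35.0]), (np.int64(250), np.int64(194), [49.0, -6.0, 31.0]), (np.int64(251), np.int64(194), [54.0, -5.0, 33.0]), (np.int64(252), np.int64(194), [54.0, -1.0, 32.0]), (np.int64(253), np.int64(194), [52.0, 3.0, 30.0]), (np.int64(250), np.int64(195), [46.0, -5.0, 25.0]), (np.int64(251), np.int64(195), [57.0, -6.0, 31.0]), (np.int64(252), np.int64(195), [55.0, -2.0, 29.0]), (np.int64(253), np.int64(195), [55.0, 2.0, 28.0]), (np.int64(250), np.int64(196), [51.0, -7.0, 24.0]), (np.int64(251), np.int64(196), [55.0, -5.0, 26.0]), (np.int64(252), np.int64(196), [53.0, -1.0, 24.0]), (np.int64(253), np.int64(196), [51.0, 4.0, 21.0])]
top0 [(np.int64(243), np.int64(185), [48.0, 1.0, 40.0]), (np.int64(244), np.int64(185), [51.0, 2.0, 36.0]), (np.int64(243), np.int64(186), [48.0, -2.0, 41.0]), (np.int64(244), np.int64(186), [51.0, -2.0, 38.0]), (np.int64(243), np.int64(187), [48.0, -5.0, 39.0]), (np.int64(244), np.int64(187), [51.0, -5.0, 36.0])]
[49.1]
[52.6]
[49.3]
[52.8]
[49.5]
[53.]
s2 []
```

Call:
{"op": "send_rows", "data": {
  "series": [
    [0.2,0,0,0,0,0,5.5],
    [0.5,0,0,0,0,0,5.5],
    [0.8,0,0,0,0,0,5.5],
    [1.1,0,0,0,0,0,5.5],
    [1.3,0,0,0,0,0,5.5],
    [1.5,0,0,0,0,0,5.5],
    [1.6,0,0,0,0,0,5.5],
    [1.65,0,0,0,0,0,5.5]
  ]
}}

```text
t: 9.3
tool_pos: [589.6, -173.7, 16.1]
tcp_rot: [0.732, 0.681, 0.0, 0.0]
ft_force: [0.4, -1.1, 0.0]
width: 0.78
```

Call:
{"op": "send_rows", "data": {
  "series": [
    [0.1,0,0,0,0,0,5.5],
    [0.2,0,0,0,0,0,5.5],
    [0.2,0,0,0,0,0,5.5]
  ]
}}

```text
t: 9.68
tool_pos: [589.8, -171.6, 16.1]
tcp_rot: [0.732, 0.681, 0.0, 0.0]
ft_force: [0.6, -0.1, 0.6]
width: 0.783
```

Call:
{"op": "send_rows", "data": {
  "series": [
    [0.07,0,0,0,0,0,5.5],
    [0.15,0,0,0,0,0,5.5],
    [0.15,0,0,0,0,0,5.5]
  ]
}}

```text
t: 10.05
tool_pos: [589.9, -170.2, 16.1]
tcp_rot: [0.732, 0.681, 0.0, 0.0]
ft_force: [0.7, -0.3, 1.2]
width: 0.784
```

Call:
{"op": "send_rows", "data": {
  "series": [
    [0.07,0,0,0,0,0,5.5],
    [0.14,0,0,0,0,0,5.5],
    [0.14,0,0,0,0,0,5.5]
  ]
}}

```text
t: 10.42
tool_pos: [590.0, -168.8, 16.1]
tcp_rot: [0.732, 0.681, 0.0, 0.0]
ft_force: [0.2, -1.2, 1.1]
width: 0.784
```

Call:
{"op": "send_rows", "data": {
  "series": [
    [0.05,0,0,0,0,0,5.5],
    [0.1,0,0,0,0,0,5.5],
    [0.1,0,0,0,0,0,5.5]
  ]
}}

```text
t: 10.8
tool_pos: [590.0, -168.4, 16.1]
tcp_rot: [0.732, 0.681, -0.0, 0.0]
ft_force: [-0.3, -5.2, 0.1]
width: 0.783
```

Call:
{"op": "send_rows", "data": {
  "series": [
    [0.05,0,0,0,0,0,5.5],
    [0.1,0,0,0,0,0,5.5],
    [0.1,0,0,0,0,0,5.5]
  ]
}}

```text
t: 11.18
tool_pos: [589.9, -168.4, 16.1]
tcp_rot: [0.732, 0.681, -0.001, 0.001]
ft_force: [0.1, -9.5, -0.3]
width: 0.781
```

The TCP has stopped at y = -168.4, and the force rose from -5 to -9.5 N, so the rack is pressing on the screw. I hold briefly, ease to about 4 N, then open slowly.

Call:
{"op": "send_rows", "data": {
  "series": [
    [0,0,0,0,0,0,5.5],
    [0,0,0,0,0,0,5.5],
    [0,0,0,0,0,0,5.5],
    [-0.06,0,0,0,0,0,5.5],
    [-0.12,0,0,0,0,0,5.5],
    [-0.12,0,0,0,0,0,5.5],
    [-0.12,0,0,0,0,0,5.5]
  ]
}}

```text
t: 12.05
tool_pos: [589.9, -168.4, 16.1]
tcp_rot: [0.732, 0.681, -0.0, 0.0]
ft_force: [-2.5, -6.0, 1.4]
width: 0.785
```

Call:
{"op": "send_rows", "data": {
  "series": [
    [0,0,0,0,0,0,6.9],
    [0,0,0,0,0,0,7.3],
    [0,0,0,0,0,0,8],
    [0,0,0,0,0,0,8.5],
    [0,0,0,0,0,0,8.5]
  ]
}}

```text
t: 12.68
tool_pos: [590.0, -167.9, 16.0]
tcp_rot: [0.732, 0.681, 0.0, -0.0]
ft_force: [0.3, -0.8, -0.2]
width: 0.992
```

Call:
{"op": "send_rows", "data": {
  "series": [
    [0,0,-1,0,0,0,8.5],
    [0,0,-3,0,0,0,8.5],
    [0,0,-6,0,0,0,8.5],
    [0,0,-11,0,0,0,5],
    [0,0,-17,0,0,0,2],
    [0,0,-22.4,0,0,0,0],
    [4,0,-22.4,0,0,0,0],
    [9,0,-22.4,0,0,0,0],
    [14,0,-22.4,0,0,0,0],
    [18,-0.1,-22.4,0,0,0,0],
    [18.7,-0.1,-22.4,0,0,0,0],
    [18.7,-0.1,-22.4,0,0,0,0],
    [18.7,-0.1,-22.4,0,0,0,0]
  ]
}}

```text
t: 14.3
tool_pos: [602.5, 17.3, 240.5]
tcp_rot: [0.733, 0.681, 0.0, 0.0]
ft_force: [0.7, -0.0, -0.6]
width: 0.006
```

```bash
cat >> h.py <<'E'
o=np.array([588.8,-171.5]);a=np.radians(85.9+180);e=np.array([np.cos(a),np.sin(a)]);n=np.array([-e[1],e[0]])
def fx(W): return np.stack([(W[...,:2]-o)@e+168.5,(W[...,:2]-o)@n,W[...,2]],-1)
E
python3 - <<'E'
from h import *
s=state();print(s["tool_pos"],fx(s["tool_pos"]),s["width"])
p,d=get_image("scene"); q,_=get_image("top")
a=cv2.resize(p[100:250,180:330],(400,400),interpolation=cv2.INTER_CUBIC); b=cv2.resize(q[150:250,190:330],(400,286),interpolation=cv2.INTER_CUBIC)
c=np.zeros((400,800,3),np.uint8);c[:,:400]=a;c[:286,400:]=b;cv2.imwrite("pics/g3.png",c[:,:,::-1])
W=cloud("scene",d);F=fx(W);hsv=cv2.cvtColor(p,cv2.COLOR_RGB2HSV)
bl=(abs(hsv[...,0].astype(int)-120)<14)&(hsv[...,1]>120)&(hsv[...,2]>60)&(abs(F[...,1])<60)&(F[...,0]>40)&(F[...,0]<300)&(F[...,2]>10)
k=bl&(F[...,2]>33); print("rack",np.percentile(F[k][:,2],[5,50,95]).round(1),rect(F[k][:,:2]))
hs=cv2.cvtColor(q,cv2.COLOR_RGB2HSV);m=(abs(hs[...,0].astype(int)-120)<14)&(hs[...,1]>120)&(hs[...,2]>50);m[:165]=0;m[210:]=0;m[:,:225]=0;m[:,330:]=0
us=np.flatnonzero(m.sum(0)>8);print(us[0],us[-1]);c0,an=midline(m,39,us[0]+2,us[-1]-2);print("top",fx(np.r_[c0,39]),an)
rd=((hsv[...,0]<8)|(hsv[...,0]>172))&(hsv[...,1]>150)&(F[...,2]>60)&(abs(F[...,1])<40)&(F[...,0]<0)&(F[...,0]>-120)
v=F[rd]; print("red",len(v),[v[abs(v[:,2]-h)<8].mean(0).round(1) for h in(120,140,160,180)])
E
```

```text
[602.46549792  17.3376325  240.4810945 ] [-2.08314042e+01  1.29116826e-01  2.40481095e+02] 0.006419861039404034
rack [33.8 37.9 41.3] (array([167.9,   0.2]), array([225.1,  71.2]), -0.91)
245 309
top [162.61095034  -0.56533328  39.        ] 85.52621
red 125 [array([-36.7,  -2.9, 119.8]), array([-42.9,  -2.5, 140. ]), array([-48.2,  -3.1, 160. ]), array([-52.1,  -2. , 177.7])]
```

View pics/g3.png

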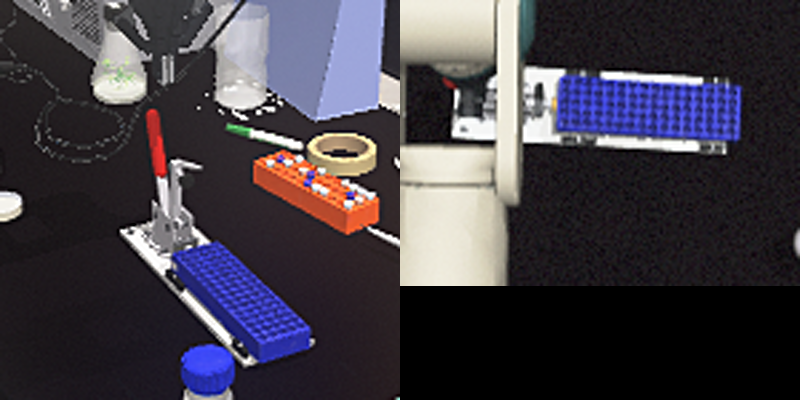

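The rack lies flat between the blocks: scene crop (245,300), height 38 mm, centre offset under 1 mm, yaw about 0.5°. Its end is at the screw and the red handle (155,145) is untouched. Next is the push path for the handle.

```bash
python3 - <<'E'
import numpy as np
x0,z0=-20.8,240.5
for h in np.r_[-.1,np.arange(0,1.31,.1)]:
    al=1.30-h;r=108
    x=-25-r*np.cos(al)+9*np.sin(al)+11; z=50+r*np.sin(al)+9*np.cos(al)+8
    print(round(h,2),round(x,1),round(z,1),"tool",round(-(x-x0)/10,2),round(-(z-z0)/10,2))
E
```

```text
-0.1 -23.5 166.0 tool 0.27 7.45
0.0 -34.2 164.5 tool 1.34 7.6
0.1 -44.7 161.9 tool 2.39 7.86
0.2 -55.0 158.3 tool 3.42 8.22
0.3 -64.8 153.7 tool 4.4 8.68
0.4 -74.1 148.2 tool 5.33 9.23
0.5 -82.8 141.7 tool 6.2 9.88
0.6 -90.8 134.5 tool 7.0 10.6
0.7 -98.1 126.4 tool 7.73 11.41
0.8 -104.5 117.7 tool 8.37 12.28
0.9 -110.0 108.3 tool 8.92 13.22
1.0 -114.5 98.5 tool 9.37 14.2
1.1 -118.1 88.3 tool 9.73 15.22
1.2 -120.6 77.7 tool 9.98 16.28
1.3 -122.0 67.0 tool 10.12 17.35
```

Call:
{"op": "send_rows", "data": {
  "series": [
    [0,0,2,0,0,0,0],
    [0,0,4.5,0,0,0,0],
    [0,0,6.5,0,0,0,0],
    [0,0,7.5,0,0,0,0],
    [0,0,7.5,0,0,0,0]
  ]
}}

```text
t: 15.02
tool_pos: [602.2, 18.2, 164.6]
tcp_rot: [0.732, 0.681, -0.0, -0.0]
ft_force: [-0.4, -0.4, 0.2]
width: 0.001
```

Call:
{"op": "send_rows", "data": {
  "series": [
    [0.5,0,0,0,0,0,0],
    [0.9,0,0,0,0,0,0],
    [1.3,0,0.05,0,0,0,0],
    [1.8,0,0.2,0,0,0,0],
    [2.35,0,0.3,0,0,0,0],
    [2.85,0,0.5,0,0,0,0]
  ]
}}

```text
t: 15.78
tool_pos: [604.5, 47.4, 159.9]
tcp_rot: [0.732, 0.681, 0.0, 0.0]
ft_force: [0.3, 0.4, 1.5]
width: 0.002
```

Call:
{"op": "send_rows", "data": {
  "series": [
    [0.7,0,0.25,0,0,0,0],
    [1.5,0,0.63,0,0,0,0],
    [2.0,0,0.9,0,0,0,0],
    [2.43,0,1.18,0,0,0,0],
    [2.9,0,1.5,0,0,0,0],
    [3.3,0,1.83,0,0,0,0],
    [3.7,0,2.2,0,0,0,0],
    [4.1,0,2.55,0,0,0,0]
  ]
}}

```text
t: 16.77
tool_pos: [607.4, 88.2, 134.2]
tcp_rot: [0.732, 0.681, -0.0, -0.0]
ft_force: [-0.2, -0.3, -0.8]
width: 0.003
```

```bash
python3 - <<'E'
from h import *
s=state();print(fx(s["tool_pos"]),s["ft_force"])
p,d=get_image("scene")
cv2.imwrite("pics/g4.png",cv2.resize(p[110:230,180:330],(750,600),interpolation=cv2.INTER_CUBIC)[:,:,::-1])
E
```

```text
[-9.18300118e+01  1.80733981e-03  1.34162883e+02] [-0.21662105 -0.27815279 -0.79461071]
```

View pics/g4.png

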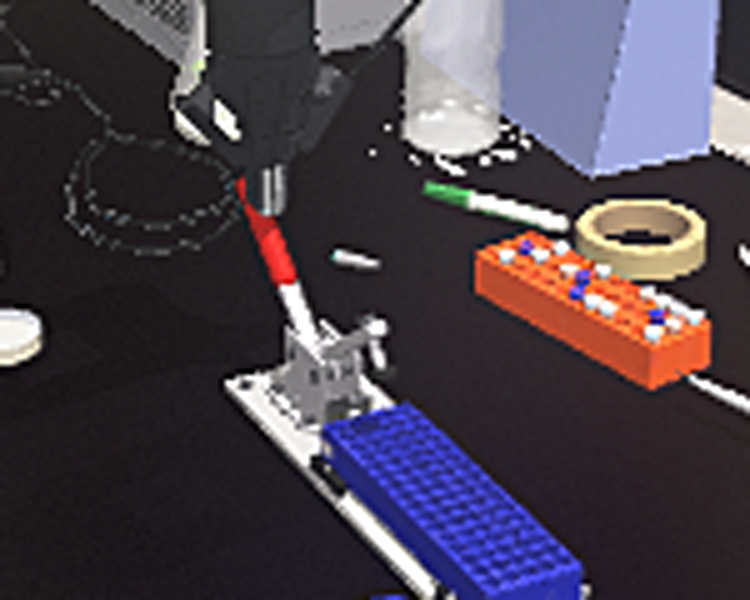

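The fingertips at (270,200) lean on the red grip. The handle is about halfway down, the bar at (370,335) is coming down, and the rack is unmoved. I continue.

Call:
{"op": "send_rows", "data": {
  "series": [
    [0.37,0,0.4,0,0,0,0],
    [0.73,0,0.81,0,0,0,0],
    [1.05,0,1.25,0,0,0,0],
    [1.37,0,1.68,0,0,0,0],
    [1.65,0,2.15,0,0,0,0],
    [1.92,0,2.62,0,0,0,0],
    [2.15,0,3.1,0,0,0,0]
  ]
}}

```text
t: 17.7
tool_pos: [609.1, 109.4, 103.5]
tcp_rot: [0.732, 0.681, 0.0, 0.0]
ft_force: [-0.0, -1.2, 2.1]
width: 0.003
```

Call:
{"op": "send_rows", "data": {
  "series": [
    [0.12,0,0.25,0,0,0,0],
    [0.22,0,0.5,0,0,0,0],
    [0.32,0,0.75,0,0,0,0],
    [0.4,0,1.0,0,0,0,0],
    [0.48,0,1.25,0,0,0,0]
  ]
}}

```text
t: 18.32
tool_pos: [609.4, 114.4, 91.0]
tcp_rot: [0.732, 0.681, 0.0, -0.0]
ft_force: [0.2, 1.2, 3.3]
width: -0.002
```

Call:
{"op": "send_rows", "data": {
  "series": [
    [0.07,0,0.25,0,0,0,0],
    [0.13,0,0.5,0,0,0,0],
    [0.18,0,0.75,0,0,0,0],
    [0.22,0,1.0,0,0,0,0],
    [0.25,0,1.25,0,0,0,0],
    [0.25,0,1.4,0,0,0,0],
    [0.25,0,1.4,0,0,0,0]
  ]
}}

```text
t: 19.2
tool_pos: [609.4, 116.6, 76.8]
tcp_rot: [0.732, 0.681, -0.0, -0.0]
ft_force: [0.3, -0.5, -0.3]
width: -0.002
```

The reaction force is gone, so the handle has probably snapped over. I retreat upward and check.

Call:
{"op": "send_rows", "data": {
  "series": [
    [0,0,-1.5,0,0,0,0],
    [0,0,-4,0,0,0,0],
    [0,0,-8,0,0,0,0],
    [0,0,-13,0,0,0,0],
    [0,0,-17,0,0,0,0],
    [4,0,-17,0,0,0,0],
    [8,0,-17,0,0,0,0],
    [8,0,-17,0,0,0,0]
  ]
}}

```text
t: 20.2
tool_pos: [614.9, 198.9, 248.1]
tcp_rot: [0.731, 0.682, 0.001, 0.0]
ft_force: [-0.5, -1.1, 0.2]
width: 0.001
```

```bash
python3 - <<'E'
from h import *
s=state();print(fx(s["tool_pos"]),s["ft_force"])
p,d=get_image("scene"); q,_=get_image("top")
cv2.imwrite("pics/g5.png",cv2.resize(p[130:270,170:320],(640,597),interpolation=cv2.INTER_CUBIC)[:,:,::-1])
W=cloud("scene",d);F=fx(W);hsv=cv2.cvtColor(p,cv2.COLOR_RGB2HSV)
bl=(abs(hsv[...,0].astype(int)-120)<14)&(hsv[...,1]>120)&(hsv[...,2]>60)&(abs(F[...,1])<60)&(F[...,0]>40)&(F[...,0]<300)&(F[...,2]>10)
k=bl&(F[...,2]>33); print("rack",np.percentile(F[k][:,2],[5,50,95]).round(1),rect(F[k][:,:2]))
for lo,hi in((60,130),(130,200),(200,280)):
    j=k&(F[...,0]>lo)&(F[...,0]<hi); print("top z",lo,hi,np.median(F[j][:,2]).round(1))
hs=cv2.cvtColor(q,cv2.COLOR_RGB2HSV);m=(abs(hs[...,0].astype(int)-120)<14)&(hs[...,1]>120)&(hs[...,2]>50);m[:165]=0;m[210:]=0;m[:,:225]=0;m[:,330:]=0
us=np.flatnonzero(m.sum(0)>8);print(us[0],us[-1]);c0,an=midline(m,39,us[0]+8,us[-1]-2);print("top",fx(np.r_[c0,39]),an)
rd=((hsv[...,0]<8)|(hsv[...,0]>172))&(hsv[...,1]>150)&(F[...,2]>20)&(abs(F[...,1])<40)&(F[...,0]<-40)&(F[...,0]>-190)
v=F[rd];print("red",len(v),[v[abs(v[:,0]-h)<10].mean(0).round(1) for h in(-95,-120,-150)], np.polyfit(v[:,0],v[:,2],1))
for nme in("petri","bottle","dropper"): print(nme,[(np.round(r["point"]).tolist(),round(r["score"],2)) for r in landmark_of("scene",nme)][:3])
E
```

```text
[-202.80430338   -0.42680059  248.05966183] [-0.48079468 -1.07076895  0.22349664]
rack [33.8 37.9 41.2] (array([165.8,  -0.6]), array([231.6,  70.2]), 0.23)
top z 60 130 38.4
top z 130 200 37.6
top z 200 280 38.0
245 309
top [172.28073547  -0.76577773  39.        ] 85.75559
red 60 [array([-96.9,  -4.2,  56.6]), array([-118. ,   -4.7,   56.7]), array([-147.3,   -4.9,   55.8])] [4.98175492e-04 5.62291372e+01]
petri [([451.0, 229.0, 4.0], 0.45)]
bottle []
dropper [([487.0, 344.0, 2.0], 0.43)]
```

View pics/g5.png

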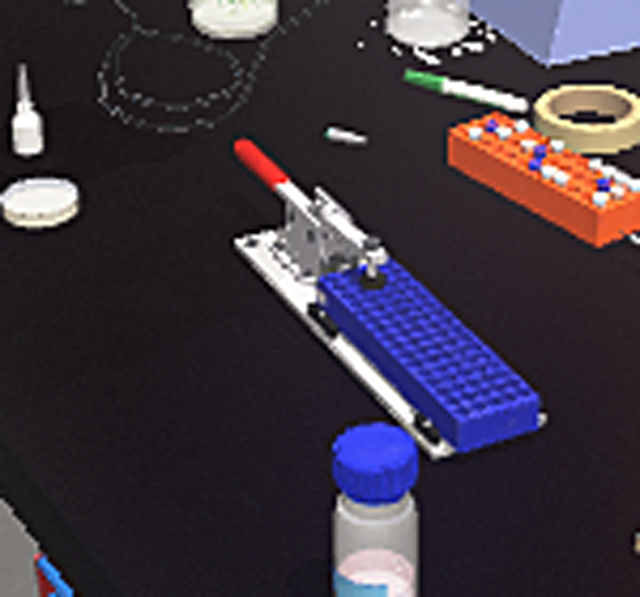

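The picture shows the red handle level at (260,165) (fitted slope 0.0005, so about 1.30 rad) and the pad down on the rack at (370,275). The rack is between the blocks, the bystanders are in place, and the arm is clear. I hand in.

```bash
python3 -c "
from station import *
print(sign_off())"
```

```text
the job is handed in; nothing more can be done
None
```

I laid the rack in the fixture, slid it home against the stop screw and locked the clamp over it. I handed the job in at about 20 s of the 70 s allowed; no verdict is reported.

**What I did:**
- **Choosing the rack:** I took the rack measuring about 225 x 67 mm; the other one was about 169 x 54 mm.
- **At the screw:** I slid it in by feel until the force rose, pressed with at most about 9.5 N for over a second, eased off to about 6 N and released.
- **The handle:** I pushed it along its arc with closed fingers. The force readings at the end of each move stayed under 4 N.

**Last checks:**
- **Handle:** it lies level, which puts it at about 1.30 rad, so it is locked. The pad is down on the rack.
- **Rack position:** its top is 38 mm above the worktop (39 expected) and level along its length. It is within 1 mm of the centre line, with yaw about 0.2°.
- **Rack against the screw:** its end is at the same pixel column as before clamping, about 3 mm per pixel. That can't confirm the 2 mm gap limit by itself.
- **Bystanders:** the petri dish and dropper bottle were found within 5 mm of where they started. The network did not report the glass bottle in the last picture. It shows standing there, but I did not measure it.
- **Not measured:** the pad's force on the rack.

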